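# Press a spray canister into the sprung charging cradle and hold it down

### The job

Charge the slim aluminium spray canister with air: keeping it upright, stand it in the sprung ring cradle of the charging station, then push the canister all the way down against the spring and stay there, finishing with the robot still holding it pressed down. Press on the canister only, not on the ring, and leave the squat tin, the comb and the two bangles where they are.

Things in the scene. Friction and masses are not known exactly. Their poses are not given: they have to be found in the camera images.
- canister_mid (a point): The slim round aluminium spray canister, loose, standing upright on the bench, 144 mm tall, 0.15 to 0.31 kg. This point is on its axis, half-way up (72 mm above its foot); z runs up the axis. The body is 50 mm in diameter from the foot (rim bevelled 3 mm) to 94 mm, then slopes in to 33 mm at 110 mm; above that is a firmly fixed flat-topped cap, 34 mm in diameter, from 110 to 144 mm above the foot.
- canister_foot (a point): The same canister: the centre of its flat underside, z up its axis.
- cradle_seat (a point): Centre of the inner floor of the steel ring cradle, where the canister's foot is to stand; it sinks with the cradle, and at rest is 58 mm above the bench. The cradle is a round cup, open at the top, on a coil spring. Its bore is 55 mm in diameter up to 16 mm above the inner floor; from there it flares to 67 mm at the rim, 24 mm above the inner floor (76 mm over the outside).
- dock: The charging station under the cradle: a grey plate, 130 by 100 mm (x by y) and 12 mm thick, fixed to the bench; origin at the centre of its underside, straight below the cradle's centre.
- cradle (a joint): How far the cradle is pressed down, m: 0 at rest (up), 0.018 on its stop. The spring pushes back with about 7 N at the start of the stroke and 15 N at the stop; the canister's own weight does not sink it.
- squat_tin: A bystander: a squat aluminium tin with its lid closed, 75 mm in diameter and 80 mm tall, loose on the bench; origin at the centre of its underside. It may stand to either side of the canister; too wide for the cradle.
- comb: A bystander: a stainless steel comb lying flat, 180 by 30 mm, 5 mm thick; origin at its centre on the underside, x along its length.
- bangle_a: A bystander: a glass bangle lying flat, 68 mm in outer diameter, 8 mm high; origin at its centre on the underside.
- bangle_b: A bystander: a second, equal glass bangle lying flat; origin at its centre on the underside.
There are look-alikes about, which are no part of the job. Of the things like the dock, leave any that is brown, green or yellow; of the rest the larger one is meant.

How it is judged:
On the way, in this order (a step that is already met when the one before it is completed fails the run):
1. the canister stands upright in the ring cradle, its foot on the inner floor (horizontal distance between canister_foot and cradle_seat below 0.005 m and angle between canister_mid's own z axis and vertical below 0.12 rad and distance between canister_foot and cradle_seat below 0.006 m), for 0.05 s.
2. standing in the cradle, the canister is pressed down at least 14 of the 18 mm (all of step 1 and value of joint cradle above 0.014 m), for 0.3 s.
At the end, for the whole second after the job is handed in: The canister stands upright (within 0.12 rad) on the cradle floor, foot within 5 mm of its centre; it is held still with the cradle at least 14 mm down of 18, bearing on it with over 5 N; the robot pushes on the canister (over 3 N) and does not touch the cradle (all of step 2 and contact force between canister and cradle above 5 N and contact force between any of the fingers, the arm and canister above 3 N and contact force between each of the fingers, the arm and cradle below 0.5 N and linear speed of canister below 0.02 m/s); the arm keeps its last pose, push and grip.
It fails at once if the canister tips over (beyond 0.5 rad) (angle between canister_mid's own z axis and vertical above 0.5 rad).
It fails at once if the robot presses on the cradle instead of the canister (contact force between any of the fingers, the arm and cradle above 4 N).
It fails at once if the squat tin, the comb or a bangle is moved more than 30 mm (distance of any of squat_tin, comb, bangle_a, bangle_b from where it was at the start of the episode above 0.03 m).
It also fails if it takes over 38 s, if anything falls off the work surface, if the arm or the gripper's body presses on something with over 40 N, if the wrist force passes 120 N, or if a joint passes its speed limit or range.

### The arm

A 7-joint arm with a two-finger parallel gripper is mounted at the origin on the work surface. World frame = base frame: x ahead of the robot, y to its left, z up, the work surface at z = 0. Lengths are in m, angles in rad, forces in N, time in s.
With the tool pointing down it reaches from about 0.4 to 0.925 m from the base axis. Payload 4.1 kg.
Tool frame: the origin (TCP) lies between the finger pads; the fingertips stand 8 mm ahead of it and the grasp point (between the pads) lies 11 mm behind it; z points along the fingers, y is the line along which they close (so a half turn about z gives the same grasp; the last joint's range is limited). The gripper opens to 85 mm and grips with 20 to 120 N. Pads are 22 mm wide; open, the fingers measure 114 mm over their backs; the gripper's body (76 mm by 85 mm) begins 54 mm behind the grasp point. The pads swing forward as they close: fully open they stand 13 mm farther back than shut.
Start: joints at [1.088, 0.398, 0.045, 1.537, -0.019, 1.207, -0.051], TCP at [0.243, -0.603, 0.239] pointing down, gripper open.
Joint ranges: [-2.82, 2.82], [-0.49, 2.23], [-1.37, 1.46], [0, 2.46], [-1.36, 4.5], [0.23, 2], [-2.94, 2.94]. Speed limits (rad/s): [2.57, 2.57, 3.14, 3.14, 3.14, 3.14, 3.14].

### API

Orientations are given as a unit quaternion [w, x, y, z].
In Python, from cell import ctrl gives the robot as it stands.
- The arm moves only by the shell command python3 -m inch 'ROWS' [FORCE]. ROWS is JSON, a list of rows, each an object with "claw": the opening, from -1 (shut) to 1 (fully open), so that 0 is half open; "xyz": the shift along the tool's x, y, z in cm, a list of three; "turn": the turn about the tool's z in degrees. A call has 1 to 8 rows; each row is the pose to reach, as a shift and turn from the pose commanded when the call began, along the tool's axes at that moment; what a row does not reach only later rows make up. A row lasts 1/8 s, in which the tool goes at most 62.5 mm and 10.7 degrees, less where a joint would pass 70% of its speed; a pose out of reach is approached as far as the arm can. A call with a gripper value outside its range is refused whole. The fingers move at their own pace and stop on an object; FORCE is the grip in N (left out, the last holds). Time passes only in rows, so rows that repeat a pose let the fingers close. It gives the time, the measured TCP pose, the force, the opening and the grip force at its end, in the units of the state.
- ctrl.observe(): the state, without advancing time (a new reading comes with each control period).
- ctrl.grab_frame(name): name is "scene" or "side" or "wrist"; returns a dict with "img" (480x640x3 uint8, red, green, blue), "z_map" (480x640 float32, m along the optical axis (not along the pixel's ray), 0 where there is no reading), "intrinsics" (3x3 intrinsics, pixels), "camera_from_world" (4x4, takes a point from world to camera coordinates). Camera axes: x right, y up, looking along -z (the intrinsics and any distortion apply to the point x, -y, -z); pixel columns grow to the right and rows downward; lengths in m; the calibration is good to about 2 mm. A picture is of the moment at which its call begins.
- ctrl.job_done(): hands the job in; it is judged then, once.
The state is a dict: "time_s": time; "q": joint angles; "qvel": joint speeds; "effort": joint torques, N m; "eef_pos": TCP position; "tcp_rot": TCP orientation; "ft_force": force on the tool from outside, world axes, zero at the start; "ft_torque": the same for the moment, N m; "finger_gap": opening from 0.0 (shut) to 1.0 (fully open); "grip_force": force on a finger pad.
Only numpy, scipy, OpenCV 4.12 (cv2) and the standard library are available. Lean on these libraries where they do the work, as an engineer would, in place of code of your own. Each camera call takes 0.05 s, during which the arm holds its last target. There are 200 camera calls.

## Working session

There is one attempt and no reset: what is moved stays moved. The work goes in short steps, Python scripts to look and compute and a shell command to move; the robot and the scene stay as the last step left them, time stands still between calls to the robot, and variables do not carry over. Pictures are saved under pics/ and viewed, at most 10 in all, crops included, and the job is handed in when it is done.

```bash
ls; mkdir -p pics; cat > h.py <<'E'
import numpy as np, cv2
from cell import ctrl
def grab(n,fn=None):
    f=ctrl.grab_frame(n)
    if fn: cv2.imwrite('pics/'+fn,f['img'][:,:,::-1])
    return f
def cloud(f):
    K=f['intrinsics'];z=f['z_map'];v,u=np.mgrid[:480,:640]
    P=np.stack([(u-K[0,2])/K[0,0]*z,-(v-K[1,2])/K[1,1]*z,-z,np.ones_like(z)],-1)
    W=P@np.linalg.inv(f['camera_from_world']).T
    W=W[...,:3]; W[z==0]=np.nan
    return W
E
python3 - <<'E'
from h import *
s=ctrl.observe();print(s)
a=grab('scene','a.png');b=grab('side','b.png')
for f in(a,b):
    print(f['intrinsics'].round(1).tolist(),np.linalg.inv(f['camera_from_world'])[:3].round(3).tolist())
    np.save
E
```

```text
pics
{'time_s': 0.0, 'q': array([ 1.0880106 ,  0.39916777,  0.04501898,  1.53790679, -0.01870706,
        1.20688633, -0.05070971]), 'qvel': array([-8.68661858e-05,  2.14886097e-03, -8.41017376e-05,  3.94146319e-04,
        3.43133101e-04, -6.91834062e-04,  7.08009828e-04]), 'effort': array([-4.63624872e-06, -4.75132370e+01,  1.36500545e+00, -2.54221344e+01,
        1.17145487e-02,  9.35848133e-03,  2.63694704e-05]), 'eef_pos': array([ 0.24317714, -0.60212006,  0.23826688]), 'tcp_rot': array([-9.42113560e-04,  9.81633739e-01,  1.90772781e-01, -2.44968468e-04]), 'ft_force': array([-0.03251207, -0.61054812, -0.22765357]), 'ft_torque': array([-0.00816704, -0.02077953, -0.00985146]), 'grip_force': 0.0, 'finger_gap': 1.0006274103538428}
[[459.8, 0.0, 321.2], [0.0, 459.8, 245.6], [0.0, 0.0, 1.0]] [[-0.018, -0.543, 0.84, 1.26], [1.0, -0.006, 0.018, 0.025], [-0.004, 0.84, 0.543, 0.556]]
[[453.8, 0.0, 313.3], [0.0, 453.8, 241.9], [0.0, 0.0, 1.0]] [[0.987, 0.108, -0.12, 0.426], [-0.161, 0.585, -0.795, -0.724], [-0.016, 0.804, 0.595, 0.607]]
```

View pics/a.png

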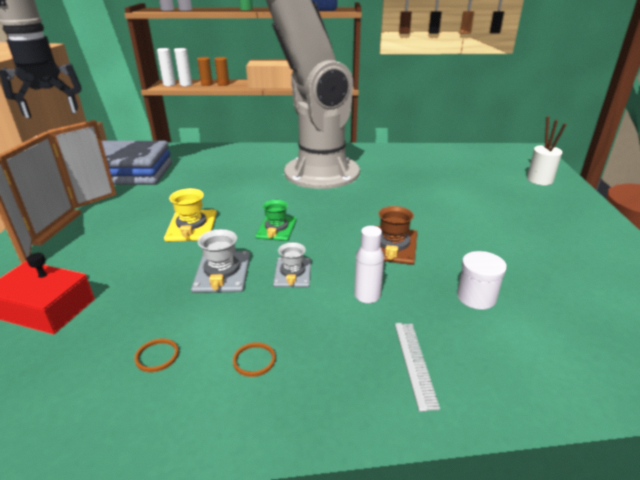

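View pics/b.png

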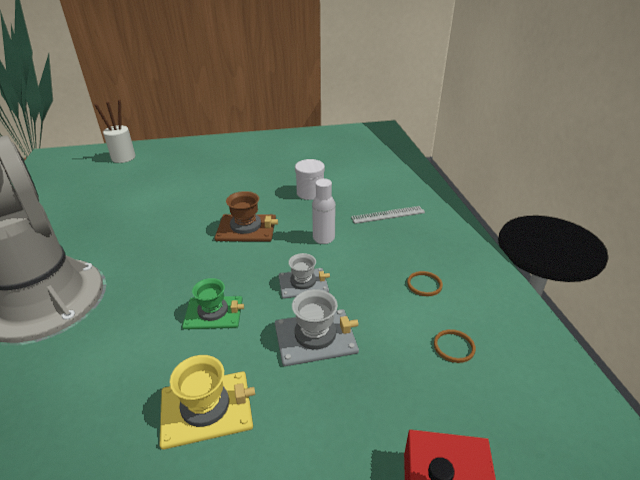

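Scene view: the canister is at about (369,270), the larger grey dock at (220,262), the small grey decoy at (292,262) and the squat tin at (481,280). Side view: canister cap at (323,187), large grey cradle rim at (315,307).

```bash
python3 - <<'E'
from h import *
from scipy.optimize import least_squares
def circ(p,r=None):
    c0=p.mean(0)
    if r: return least_squares(lambda c:np.hypot(*(p-c).T)-r,c0,loss='soft_l1',f_scale=.002).x
    return least_squares(lambda c:np.hypot(*(p-c[:2]).T)-c[2],[*c0,.03],loss='soft_l1',f_scale=.002).x
boxes={'scene':[(350,222,390,305),(195,228,245,285),(455,250,508,310)],'side':[(308,176,340,248),(288,288,342,345),(292,158,328,200)]}
for n in boxes:
    f=grab(n);W=cloud(f)
    for i,(a,b,c,d) in enumerate(boxes[n]):
        p=W[b:d,a:c].reshape(-1,3);p=p[np.isfinite(p[:,0])]
        if i==0:
            q=p[(p[:,2]>.02)&(p[:,2]<.09)]
            t=p[p[:,2]>.139]; print(n,'can',circ(q[:,:2],.025).round(4),'top',t.mean(0).round(4),len(t),p[:,2].max())
        if i==1:
            q=p[(p[:,2]>.077)];print(n,'rim',circ(q[:,:2]).round(4),p[:,2].max(),len(q), (q[:,:2].min(0)+q[:,:2].max(0))/2, np.ptp(q[:,:2],axis=0))
        if i==2:
            q=p[(p[:,2]>.02)&(p[:,2]<.07)];print(n,'tin',circ(q[:,:2],.0375).round(4),p[:,2].max())
    # ray method: px centroids for checks
print(ctrl.observe()['eef_pos'])
E
```

```text
scene can [0.5732 0.0987] top [0.5788 0.0976 0.1439] 203 0.14634853620713334
scene rim [ 0.5083 -0.1918  0.0338] 0.08458972996294056 299 [ 0.507296   -0.19243054] [0.0727764  0.07452528]
scene tin [0.5745 0.3051] 0.0833121001990495
side can [0.5739 0.0998] top [0.5733 0.0935 0.1449] 144 0.1479356750001643
side rim [ 0.5059 -0.1943  0.0334] 0.08565250242902511 516 [ 0.50584756 -0.19231138] [0.07361326 0.07517395]
side tin [0.576  0.3064] 0.1479356750001643
[ 0.2432421  -0.60239922  0.2386681 ]
```

```bash
cat >> h.py <<'E'
from scipy.spatial.transform import Rotation as R
def shift(target):
    s=ctrl.observe();q=s['tcp_rot'];r=R.from_quat([q[1],q[2],q[3],q[0]])
    print('tcp',s['eef_pos'].round(4),'t',s['time_s'],'axes',r.as_matrix().round(3).tolist(),'shift cm',(r.inv().apply(np.array(target)-s['eef_pos'])*100).round(2),'ft',s['ft_force'].round(1),'gap',s['finger_gap'],'grip',s['grip_force'])
E
python3 -c "
from h import *
shift([.5735,.099,.235])"
```

```text
tcp [ 0.2432 -0.6024  0.2387] t 0.2 axes [[0.927, 0.374, -0.001], [0.374, -0.927, 0.001], [-0.0, -0.001, -1.0]] shift cm [ 56.89 -52.67   0.42] ft [0.9 0.8 0.3] gap 1.0029910130648276 grip 0.0
```

```bash
python3 -m inch '[{"claw":1,"xyz":[4,-4,0],"turn":0},{"claw":1,"xyz":[8,-7.5,0],"turn":0},{"claw":1,"xyz":[12,-11,0],"turn":0},{"claw":1,"xyz":[16,-15,0],"turn":0},{"claw":1,"xyz":[20,-18.5,0],"turn":0},{"claw":1,"xyz":[24,-22,0],"turn":0},{"claw":1,"xyz":[28,-26,0],"turn":0},{"claw":1,"xyz":[32,-29.5,0],"turn":0}]' 60; python3 -c "
from h import *
shift([.5735,.099,.235])"
```

```text
time_s: 1.2
eef_pos: [0.43, -0.2075, 0.2394]
tcp_rot: [0.0, 0.982, 0.191, 0.0]
ft_force: [1.2, -0.0, 0.2]
finger_gap: 1.004
grip_force: 0.0
tcp [ 0.43   -0.2075  0.2394] t 1.2 axes [[0.927, 0.375, 0.0], [0.375, -0.927, -0.0], [0.0, 0.0, -1.0]] shift cm [ 24.78 -23.04   0.43] ft [ 1.2 -0.   0.2] gap 1.00394135616864 grip 0.0
```

```bash
python3 -m inch '[{"claw":1,"xyz":[4,-4,0],"turn":0},{"claw":1,"xyz":[8,-7.5,0],"turn":0},{"claw":1,"xyz":[12,-11.5,0],"turn":0},{"claw":1,"xyz":[16.5,-15,0],"turn":0},{"claw":1,"xyz":[20.5,-19,0],"turn":0},{"claw":1,"xyz":[23,-21.5,0],"turn":0},{"claw":1,"xyz":[24.8,-23.1,0.4],"turn":0},{"claw":1,"xyz":[24.8,-23.1,0.4],"turn":0}]'; python3 -c "
from h import *
shift([.5735,.099,.119])
grab('wrist','w1.png')"
```

```text
time_s: 2.2
eef_pos: [0.5729, 0.1, 0.2347]
tcp_rot: [-0.001, 0.981, 0.193, -0.0]
ft_force: [-0.8, 0.5, -0.2]
finger_gap: 0.998
grip_force: 0.0
tcp [0.5729 0.1    0.2347] t 2.2 axes [[0.926, 0.378, -0.001], [0.378, -0.926, 0.001], [-0.001, -0.001, -1.0]] shift cm [ 0.03  0.13 11.57] ft [-0.8  0.5 -0.2] gap 0.9978682473658985 grip 0.0
```

View pics/w1.png

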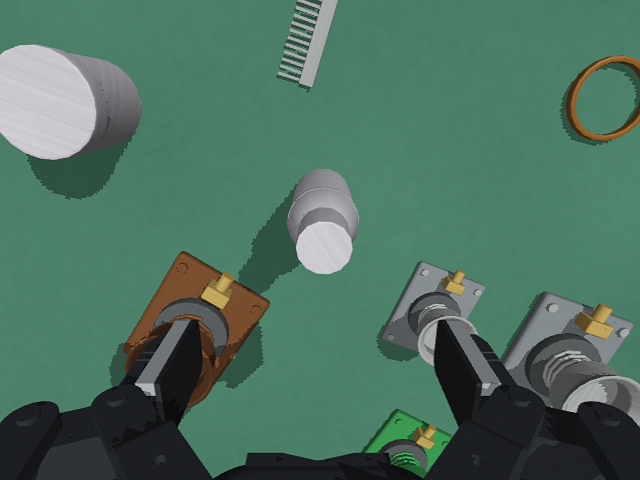

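The wrist view shows the cap's top at about (324,247), roughly centred between the fingers at columns 175 and 465. The large grey cradle is at lower right, partly cut off. I'll cast the cap's centre onto z=0.144.

```bash
cat >> h.py <<'E'
def ray(f,u,v,z):
    K=f['intrinsics'];T=np.linalg.inv(f['camera_from_world'])
    d=T[:3,:3]@[(u-K[0,2])/K[0,0],-(v-K[1,2])/K[1,1],-1];o=T[:3,3]
    return o+d*(z-o[2])/d[2]
E
python3 - <<'E'
from h import *
f=grab('wrist')
W=cloud(f);m=((W[...,2]>.139)&(W[...,2]<.15)).astype(np.uint8);m[:160]=0;m[300:]=0;m[:,:260]=0;m[:,390:]=0
m=(m*255)
c=max(cv2.findContours(m,0,2)[0],key=cv2.contourArea)
(e,ax,_)=cv2.fitEllipse(c);print(e,ax,ray(f,*e,.144).round(4),np.nanmean(W[m>0],0).round(4))
E
```

```text
(320.3166809082031, 244.58242797851562) (54.49000930786133, 56.138607025146484) [0.5757 0.098  0.144 ] [0.5756 0.0979 0.144 ]
```

```bash
python3 -m inch '[{"claw":1,"xyz":[0.1,0.1,2.5],"turn":0},{"claw":1,"xyz":[0.1,0.1,5],"turn":0},{"claw":1,"xyz":[0.1,0.1,7.5],"turn":0},{"claw":1,"xyz":[0.1,0.1,9.5],"turn":0},{"claw":1,"xyz":[0.1,0.1,11],"turn":0},{"claw":1,"xyz":[0.1,0.1,11.5],"turn":0},{"claw":1,"xyz":[0.1,0.1,11.5],"turn":0}]' && python3 -m inch '[{"claw":-1,"xyz":[0,0,0],"turn":0},{"claw":-1,"xyz":[0,0,0],"turn":0},{"claw":-1,"xyz":[0,0,0],"turn":0},{"claw":-1,"xyz":[0,0,0],"turn":0},{"claw":-1,"xyz":[0,0,0],"turn":0},{"claw":-1,"xyz":[0,0,0],"turn":0},{"claw":-1,"xyz":[0,0,0],"turn":0},{"claw":-1,"xyz":[0,0,0],"turn":0}]' 70
python3 -c "
from h import *
shift([.507,-.193,.225])"
```

```text
time_s: 3.18
eef_pos: [0.5746, 0.0968, 0.1205]
tcp_rot: [0.0, 0.982, 0.19, 0.0]
ft_force: [0.3, -0.0, 0.9]
finger_gap: 1.003
grip_force: 0.0
time_s: 4.18
eef_pos: [0.5751, 0.0973, 0.121]
tcp_rot: [0.0, 0.982, 0.191, 0.001]
ft_force: [0.7, -0.6, 4.7]
finger_gap: 0.381
grip_force: 69.5
tcp [0.5751 0.0973 0.121 ] t 4.175 axes [[0.927, 0.374, 0.002], [0.374, -0.927, 0.0], [0.002, 0.0, -1.0]] shift cm [-17.17  24.37 -10.42] ft [ 0.7 -0.6  4.7] gap 0.38145891374183666 grip 69.54133987426758
```

```bash
python3 -m inch '[{"claw":-1,"xyz":[0,0,-1.5],"turn":0},{"claw":-1,"xyz":[0,0,-4],"turn":0},{"claw":-1,"xyz":[0,0,-6.5],"turn":0},{"claw":-1,"xyz":[0,0,-9],"turn":0},{"claw":-1,"xyz":[0,0,-11],"turn":0},{"claw":-1,"xyz":[-2,3,-11.5],"turn":0},{"claw":-1,"xyz":[-5,7,-11.5],"turn":0},{"claw":-1,"xyz":[-7.5,10.5,-11.5],"turn":0}]' && python3 -m inch '[{"claw":-1,"xyz":[-2.5,3.5,0],"turn":0},{"claw":-1,"xyz":[-5,7,0],"turn":0},{"claw":-1,"xyz":[-7,10,0],"turn":0},{"claw":-1,"xyz":[-8.5,12.5,0],"turn":0},{"claw":-1,"xyz":[-9.5,13.5,0],"turn":0},{"claw":-1,"xyz":[-9.7,13.9,0],"turn":0},{"claw":-1,"xyz":[-9.7,13.9,0],"turn":0},{"claw":-1,"xyz":[-9.7,13.9,0],"turn":0}]'
python3 - <<'E'
from h import *
shift([.507,-.193,.22])
f=grab('side','s2.png');f2=grab('scene','a2.png');w=grab('wrist','w2.png')
cv2.imwrite('pics/c2.png',np.hstack([cv2.resize(f['img'][130:380,215:415],(400,500)),cv2.resize(f2['img'][130:380,120:320],(400,500))])[:,:,::-1])
E
```

```text
time_s: 5.18
eef_pos: [0.5428, -0.0299, 0.2351]
tcp_rot: [0.0, 0.982, 0.191, -0.001]
ft_force: [0.7, -0.7, -1.3]
finger_gap: 0.382
grip_force: 69.7
time_s: 6.18
eef_pos: [0.5067, -0.192, 0.2354]
tcp_rot: [-0.0, 0.981, 0.192, 0.0]
ft_force: [0.4, -0.0, -1.7]
finger_gap: 0.38
grip_force: 69.6
tcp [ 0.5067 -0.192   0.2354] t 6.175 axes [[0.926, 0.377, 0.0], [0.377, -0.926, 0.001], [0.0, -0.0, -1.0]] shift cm [-0.02  0.11  1.54] ft [ 0.4 -0.  -1.7] gap 0.3800539243245031 grip 69.62188839912415
```

View pics/c2.png

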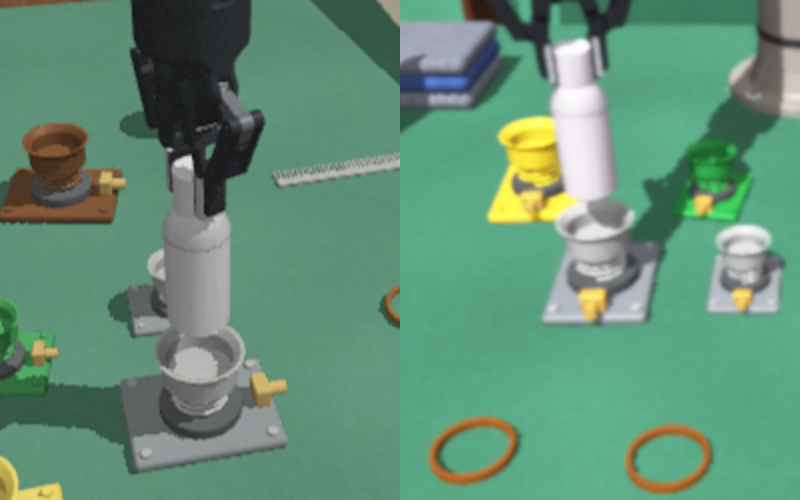

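The canister hangs upright just above the large grey cradle in both crops, foot at about (195,330) left and (587,195) right. I'll measure the offset between canister and rim within each view.

```bash
cat > m.py <<'E'
from h import *
from scipy.optimize import least_squares
def circ(p,r): return least_squares(lambda c:np.hypot(*(p-c).T)-r,p.mean(0),loss='soft_l1',f_scale=.001).x
C=[.507,-.193]
for n in('side','scene'):
    W=cloud(grab(n)).reshape(-1,3);W=W[np.isfinite(W[:,0])]
    d=np.hypot(*(W[:,:2]-C).T);W=W[d<.055]
    z=W[:,2];d=d[d<.055]
    for lo,hi in((.118,.15),(.15,.20)):
        q=W[(z>lo)&(z<hi)&(d<.036)][:,:2];print(n,'can',lo,circ(q,.025).round(4),len(q))
    v=np.array(ctrl.grab_frame(n)['camera_from_world'])
    cam=np.linalg.inv(v)[:2,3]
    # outer wall of cradle flare (outer face) unknown -> rim top band
    q=W[(z>.0795)&(z<.086)][:,:2]
    print(n,'rim',len(q),circ(q,.0355).round(4), 'extent mid',((q.min(0)+q.max(0))/2).round(4),np.ptp(q,axis=0).round(4))
E
python3 m.py
```

```text
side can 0.118 [ 0.506  -0.1911] 457
side can 0.15 [ 0.5059 -0.1911] 829
side rim 286 [ 0.5059 -0.1935] extent mid [ 0.5059 -0.196 ] [0.0736 0.0697]
scene can 0.118 [ 0.5059 -0.1919] 401
scene can 0.15 [ 0.5058 -0.192 ] 687
scene rim 201 [ 0.5082 -0.1919] extent mid [ 0.5076 -0.1921] [0.0716 0.074 ]
```

```bash
python3 -m inch '[{"claw":-1,"xyz":[0,0,1],"turn":0},{"claw":-1,"xyz":[0,0,2],"turn":0},{"claw":-1,"xyz":[0,0,3],"turn":0},{"claw":-1,"xyz":[0,0,3.7],"turn":0},{"claw":-1,"xyz":[0,0,4.2],"turn":0},{"claw":-1,"xyz":[0,0,4.6],"turn":0},{"claw":-1,"xyz":[0,0,4.6],"turn":0}]'
```

```text
time_s: 7.4
eef_pos: [0.5062, -0.1935, 0.1891]
tcp_rot: [-0.0, 0.982, 0.191, -0.0]
ft_force: [0.1, 0.2, -1.7]
finger_gap: 0.379
grip_force: 69.6
```

```bash
python3 -m inch '[{"claw":-1,"xyz":[0,0,0.3],"turn":0},{"claw":-1,"xyz":[0,0,0.6],"turn":0},{"claw":-1,"xyz":[0,0,0.9],"turn":0},{"claw":-1,"xyz":[0,0,1.1],"turn":0},{"claw":-1,"xyz":[0,0,1.1],"turn":0},{"claw":-1,"xyz":[0,0,1.1],"turn":0}]'
```

```text
time_s: 8.15
eef_pos: [0.5065, -0.1935, 0.179]
tcp_rot: [0.0, 0.982, 0.191, 0.0]
ft_force: [-1.2, 1.3, 5.0]
finger_gap: 0.379
grip_force: 70.2
```

```bash
python3 -m inch '[{"claw":-1,"xyz":[0,0,0.2],"turn":0},{"claw":-1,"xyz":[0,0,0.5],"turn":0},{"claw":-1,"xyz":[0,0,0.8],"turn":0},{"claw":-1,"xyz":[0,0,1.1],"turn":0},{"claw":-1,"xyz":[0,0,1.4],"turn":0},{"claw":-1,"xyz":[0,0,1.7],"turn":0},{"claw":-1,"xyz":[0,0,1.7],"turn":0},{"claw":-1,"xyz":[0,0,1.7],"turn":0}]'
python3 - <<'E'
from h import *
f=grab('side');f2=grab('scene')
cv2.imwrite('pics/c3.png',np.hstack([cv2.resize(f['img'][130:380,215:415],(400,500)),cv2.resize(f2['img'][130:380,120:320],(400,500))])[:,:,::-1])
for g in(f,f2):
    W=cloud(g).reshape(-1,3);W=W[np.isfinite(W[:,0])];d=np.hypot(*(W[:,:2]-[.507,-.193]).T);
    q=W[(d>.033)&(d<.037)&(W[:,2]>.045)&(W[:,2]<.1)][:,2];print(np.percentile(q,[50,80,90,95,99]).round(4))
shift([.507,-.193,.16])
E
```

```text
time_s: 9.15
eef_pos: [0.5068, -0.1934, 0.1632]
tcp_rot: [0.0, 0.982, 0.191, 0.0]
ft_force: [-3.8, 2.2, 11.5]
finger_gap: 0.379
grip_force: 71.0
[0.0675 0.0684 0.0688 0.0691 0.0693]
[0.0659 0.0671 0.0674 0.0677 0.0679]
tcp [ 0.5068 -0.1934  0.1632] t 9.25 axes [[0.927, 0.374, 0.001], [0.374, -0.927, -0.0], [0.001, 0.001, -1.0]] shift cm [ 0.03 -0.03  0.32] ft [-3.7  0.8 12.7] gap 0.37723185938186155 grip 70.95576524734497
```

View pics/c3.png

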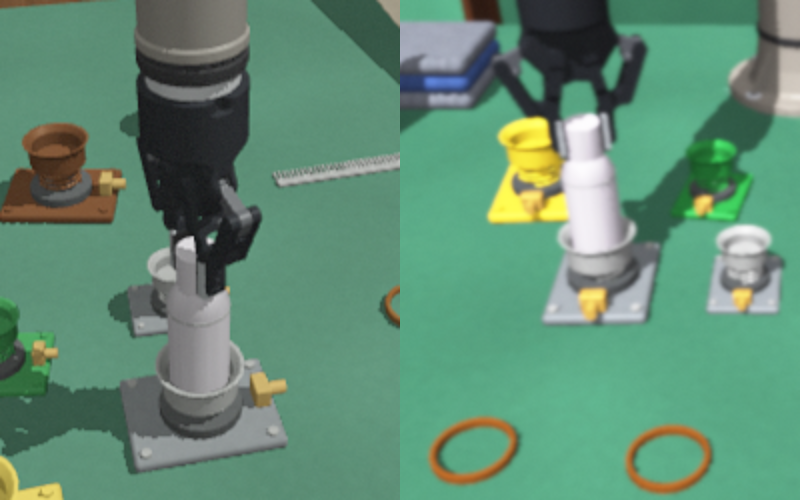

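The canister stands upright inside the pressed cradle in both crops, with the rim down by about 15 mm. I'll press it on to the stop.

```bash
python3 -m inch '[{"claw":-1,"xyz":[-0.05,0,0.1],"turn":0},{"claw":-1,"xyz":[-0.1,0,0.3],"turn":0},{"claw":-1,"xyz":[-0.1,0,0.4],"turn":0},{"claw":-1,"xyz":[-0.1,0,0.4],"turn":0},{"claw":-1,"xyz":[-0.1,0,0.4],"turn":0},{"claw":-1,"xyz":[-0.1,0,0.4],"turn":0}]'
python3 - <<'E'
from h import *
for n in('side','scene'):
    g=grab(n)
    W=cloud(g).reshape(-1,3);W=W[np.isfinite(W[:,0])];d=np.hypot(*(W[:,:2]-[.507,-.193]).T);
    q=W[(d>.033)&(d<.037)&(W[:,2]>.045)&(W[:,2]<.1)][:,2];print(np.percentile(q,[50,80,90,95,99]).round(4))
shift([.507,-.193,.16])
E
```

```text
time_s: 10.0
eef_pos: [0.5069, -0.1935, 0.1608]
tcp_rot: [0.001, 0.982, 0.191, 0.001]
ft_force: [-4.2, 3.0, 20.8]
finger_gap: 0.378
grip_force: 72.0
[0.0652 0.066  0.0664 0.0668 0.0673]
[0.0637 0.0645 0.065  0.0652 0.066 ]
tcp [ 0.5069 -0.1935  0.1608] t 10.1 axes [[0.927, 0.374, 0.003], [0.374, -0.927, -0.001], [0.003, 0.002, -1.0]] shift cm [ 0.03 -0.04  0.08] ft [-5.1  2.  20. ] gap 0.37912996737359744 grip 71.98173522949219
```

```bash
python3 -m inch '[{"claw":-1,"xyz":[0,0,0],"turn":0},{"claw":-1,"xyz":[0,0,0],"turn":0},{"claw":-1,"xyz":[0,0,0],"turn":0},{"claw":-1,"xyz":[0,0,0],"turn":0}]'; python3 -c "
from cell import ctrl
print(ctrl.job_done())"
```

```text
time_s: 10.6
eef_pos: [0.5069, -0.1935, 0.1608]
tcp_rot: [0.001, 0.982, 0.191, 0.001]
ft_force: [-4.9, 2.4, 19.6]
finger_gap: 0.378
grip_force: 72.0
the job is handed in; nothing more can be done
None
```

I handed the job in at 10.6 s: the canister stands upright in the large grey cradle, held by its cap and pressed about 18 mm down to the stop with about 20 N; the judge returned no verdict.

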